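# Lock a scent refill into the diffuser on the hall console

## Robot

A 6-joint arm with a two-finger parallel gripper is mounted at the origin on the work surface. World frame = base frame: x ahead of the robot, y to its left, z up, the work surface at z = 0. Lengths are in m, angles in rad, forces in N, time in s.
With the tool pointing down it reaches from about 0.35 to 0.925 m from the base axis. Payload 6.4 kg.
Tool frame: the origin (TCP) lies at the very end of the fingers, on their centre line; the grasp point (between the pads) lies 19 mm behind it; y points along the fingers, z is the direction in which the jaws open and shut, and the axes are right-handed (so a half turn about y gives the same grasp; the last joint's range is limited). The gripper opens to 94 mm and grips with 3 to 60 N. Pads are 16 mm wide; open, the fingers measure 119 mm over their backs; the gripper's body (75 mm by 177 mm) begins 78 mm behind the grasp point.
Start: joints at [1.105, 0.245, 1.558, -0, 1.339, -0.174], TCP at [0.187, 0.623, 0.205] pointing down, gripper open.
Joint ranges: [-3.13, 3.13], [-1.02, 2.26], [0.13, 2.54], [-0.95, 4.09], [0.21, 2.88], [-2.74, 2.74]. Speed limits (rad/s): [2.57, 2.57, 3.14, 3.14, 3.14, 3.14].

## Interface

Orientations are given as a unit quaternion [x, y, z, w].
In Python, from plant import robot gives the robot as it stands.
- The arm moves only by the tool apply_moves, never from a script. Its argument "rows" is a list of rows, each a list of 2 entries, a list of its own where there are three numbers: the shift along the tool's x, y, z in mm, then the turn about the tool's y in rad. In form: [[[tx, ty, tz], twist], ...]. A call has 1 to 20 rows; each row is the pose to reach, as a shift and turn from the pose measured when the call began, along the tool's axes at that moment; what a row does not reach only later rows make up. A row lasts 1/12 s, in which the tool goes at most 41.7 mm and 7.16 degrees, less where a joint would pass 70% of its speed; a pose out of reach is approached as far as the arm can. A call with a gripper value outside its range is refused whole. "hand" is the opening, from -1 (shut) to 1 (fully open), set as the call begins (left out, the last holds). The fingers move at their own pace and stop on an object; "force" is the grip in N (left out, the last holds). Time passes only in rows, so rows that repeat a pose let the fingers close. It gives the time, the measured TCP pose, the force and the opening at its end, in the units of the state.
- robot.get_state(): the state, without advancing time (a new reading comes with each control period).
- robot.camera(name): name is "scene" or "top" or "wrist"; returns the picture (480x640x3 uint8, blue, green, red); there is no depth.
- robot.calibration(name): a dict with "fx", "fy", "cx", "cy" (pixels), "R" (3x3) and "t" (3): a world point X has camera coordinates R X + t. Camera axes: x right, y down, z forward; pixel columns grow to the right and rows downward; lengths in m; the calibration is good to about 2 mm. A picture is of the moment at which its call begins: read the wrist's pose just before it. calibration takes no time and is no camera call; for the wrist camera it gives the pose at the moment of the call.
- robot.job_done(): hands the job in, once; it reports no verdict.
The state is a dict: "time": time; "joint_pos": joint angles; "joint_vel": joint speeds; "effort": joint torques, N m; "ee_pos": TCP position; "orientation": TCP orientation; "wrist_force": force on the tool from outside, world axes, zero at the start; "wrist_torque": the same for the moment, N m; "finger_gap": finger opening in m.
Only numpy, scipy, OpenCV 4.12 (cv2) and the standard library are available. Lean on these libraries where they do the work, as an engineer would, in place of code of your own. Each camera call takes 0.05 s, during which the arm holds its last target.

## Task

Fit the blue refill into the scent diffuser: slide the orange collar back towards the diffuser until it catches and stays back by itself, then push the refill, white nose first, fully home in the leaning socket so that the collar springs forward again and locks it. Let go of it there, and leave the other things on the console where they stand.

Things in the scene. Friction and masses are not known exactly. Their poses are not given: they have to be found in the camera images.
- diffuser: Scent diffuser: fixed white round base, 120 mm across, 80 mm high, origin under its centre. A steel coupler leans out of its top, 30 degrees from vertical, towards the base's -x side
- mouth (a point): Centre of the open mouth of the diffuser's steel socket, about 148 mm above the console. z = the socket's axis, pointing out of the socket (up, leaning 30 degrees from vertical); x = up and away, to the coupler's upper side; y = level. Bore 40 mm wide, 40 mm deep; socket tube 46 mm outside
- seat (a point): Centre of the bore's floor, 40 mm down the axis from mouth, same axes. A 12 mm wide brass spring pin stands out of the floor, 6 mm while the collar is caught back; pushing it flush with the floor (under 8 N) frees the catch
- collar_grip (a point): Point on the socket axis at the orange collar, 12 mm below its upper rim; moves with the collar; axes as mouth. The collar is a sleeve round the socket tube, 58 mm outside diameter, 40 mm long, its rim 2 mm below the mouth when forward (this point then 14 mm below the mouth). About 30 mm of free neck lies below it
- collar (a joint): How far the collar is slid back (down the axis, towards the base), m: 0 = forward, 0.016 = end stop. A spring pushes it forward, 6 N at 0 to 12.5 N at 0.016. Slid past 0.0125 and let go, it stays at about 0.012, held by a small dark catch that pops out over its rim on the socket's +x side. When the refill is pushed onto the bore's floor it springs to 0
- jaw_l (a joint): One of two brass jaws inside the bore, 15 to 21 mm below the mouth, on the socket's +y and -y sides; they follow the collar at half its travel, m. 0 = closed: they stand 4.5 mm into the bore, bar the refill from going in or, once it is home, hold it by its neck groove. With the collar caught back (about 0.006) the bore is clear
- refill: Loose round cartridge, 120 mm tall, about 0.22 kg, standing upright on its nose. Origin: centre of its underside (nose end), z along its axis towards the blue end. Nose 36 mm diameter, 3 mm chamfer; neck groove (26 mm diameter) 15 to 30 mm up; 36 mm to 41 mm up; then the blue body, 44 mm diameter, to 120 mm. Any turn fits. Home: nose end on seat, blue body 1 mm clear of the mouth
- burner: Bystander: white ceramic incense burner with a domed cover, 90 mm wide, 92 mm high, origin under its centre
- tealight: Bystander: empty glass tealight holder, 60 mm wide, 55 mm high, origin under its centre
- remote: Bystander: black plastic gate remote lying flat, 42 x 115 x 16 mm (long along its y), origin under its centre
- lipstick: Bystander: chrome lipstick tube standing upright, 22 mm wide, 74 mm high, origin under its centre
Things that resemble listed ones, but are neither listed nor needed, are in the scene too. Of the things that look like the refill, take the one that is farthest to the robot's right at the start. Leave any pink look-alike of the diffuser alone.

How it is judged:
On the way, in this order (a step that is already met when the one before it is completed fails the run):
1. the collar is slid back at least 9 mm, with the refill still out of the socket (value of joint collar above 0.009 m and distance between refill and seat above 0.02 m), for 0.3 s.
2. the refill is home in the socket and the collar has sprung forward (distance between refill and seat below 0.006 m and value of joint collar below 0.003 m), for 0.2 s.
At the end, for the whole second after the job is handed in: The refill rests in the socket with its nose end within 6 mm of the centre of the bore's floor, in line with the socket within 0.12 rad and at rest, and the collar is forward (within 3 mm of its forward stop). No bystander has been moved by more than 30 mm (all of step 2 and angle between the z axis of refill and the z axis of seat, either way round below 0.12 rad and linear speed of refill below 0.02 m/s); the robot touches nothing.
It fails at once if the incense burner was moved by more than 30 mm (distance of burner from where it was at the start of the episode above 0.03 m).
It fails at once if the tealight holder was moved by more than 30 mm (distance of tealight from where it was at the start of the episode above 0.03 m).
It fails at once if the remote was moved by more than 30 mm (distance of remote from where it was at the start of the episode above 0.03 m).
It fails at once if the lipstick tube was moved by more than 30 mm (distance of lipstick from where it was at the start of the episode above 0.03 m).
It also fails if it takes over 56 s, if anything falls off the work surface, if the arm or the gripper's body presses on something with over 40 N, if the wrist force passes 120 N, or if a joint passes its speed limit or range.

## Working session

There is one attempt and no reset: what is moved stays moved. The work goes in short steps, Python scripts to look and compute and a tool call to move; the robot and the scene stay as the last step left them, time stands still between calls to the robot, and variables do not carry over. Pictures are saved under pics/ and viewed, and the job is handed in when it is done.

Besides the shell and the picture viewer there is one more tool, called after "Emit:" by a JSON object that holds its "fn" and its "kwargs", one argument or row to a line. apply_moves: Moves the arm, as the interface text tells. Its arguments: {"type":"object","properties":{"rows":{"type":"array"},"hand":{"type":"number"},"force":{"type":"number"}},"required":["rows"]}

```bash
ls; mkdir -p pics; python3 - <<'E'
from plant import robot
import cv2
s=robot.get_state()
print({k:(v if not hasattr(v,'tolist') else v.tolist()) for k,v in s.items()})
for n in ["scene","top","wrist"]:
    print(n,robot.calibration(n)); cv2.imwrite(f"pics/{n}0.png",robot.camera(n))
E
```

```text
pics
{'time': 0.0, 'joint_pos': [1.1049192624075863, 0.2457908090255367, 1.5590174856222094, -2.8721901869662496e-05, 1.3386882153833088, -0.17408558013369502], 'joint_vel': [-0.0005639523292751753, 0.000261608480305754, -0.00028945244116840405, -0.0004909770093743072, 2.028404307858364e-05, -0.0012729202041515573], 'effort': [-0.00022859913769934792, -41.5835165977478, -31.460334062576294, 0.06849228171631694, 0.03310504951514304, -0.0001316936004513991], 'ee_pos': [0.1867016467817119, 0.6219780777848036, 0.20435837771006554], 'orientation': [0.7002366160662361, -0.10299825616147187, 0.10259355857447977, -0.6989525037417258], 'wrist_force': [0.21212899658422987, 0.35793509055488515, 0.20147150012899223], 'wrist_torque': [0.054468398719423355, 0.0028478659644806826, -0.007936585379473666], 'finger_gap': 0.09384561344594843}
scene {'fx': 585.0232891582515, 'fy': 585.0232891582515, 'cx': 317.5977280870567, 'cy': 234.27109138685606, 'R': array([[-0.83759032,  0.54629492,  0.00207571],
       [ 0.43238726,  0.66525751, -0.60866551],
       [-0.33389176, -0.50891483, -0.79342422]]), 't': array([ 0.45713652, -0.22176518,  1.20353022])}
top {'fx': 620.3906157105138, 'fy': 620.3906157105138, 'cx': 324.2517444217077, 'cy': 235.5692344893676, 'R': array([[-2.14626610e-02, -9.99762373e-01, -3.81467516e-03],
       [-9.86991097e-01,  2.17962767e-02, -1.59290603e-01],
       [ 1.59335897e-01,  3.46250212e-04, -9.87224368e-01]]), 't': array([0.08327984, 0.57401248, 1.09449545])}
wrist {'fx': 375.496152710774, 'fy': 375.496152710774, 'cx': 319.40194570288185, 'cy': 239.53386006791507, 'R': array([[ 0.28679037,  0.95799092, -0.00216493],
       [ 0.92827341, -0.27733399,  0.24777882],
       [ 0.23676945, -0.07307022, -0.96881421]]), 't': array([-0.64942811, -0.02681883,  0.39066019])}
```

View pics/scene0.png

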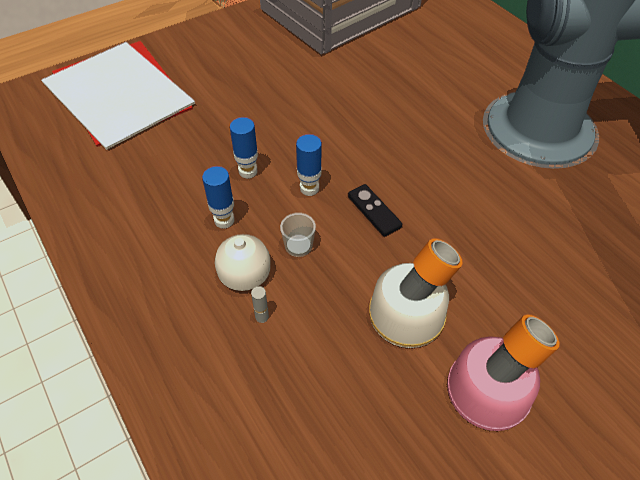

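View pics/top0.png

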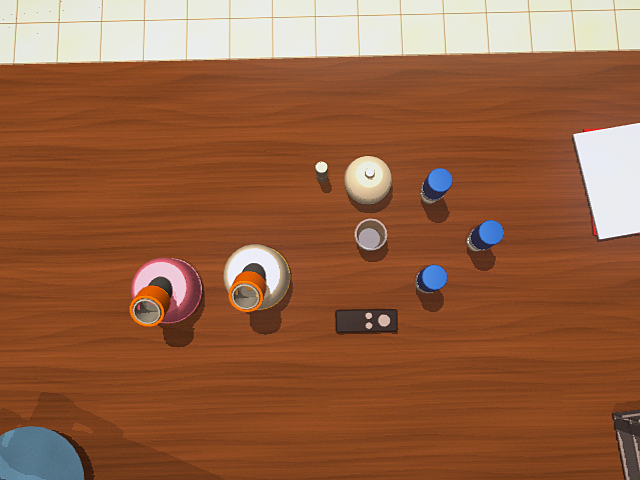

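View pics/wrist0.png

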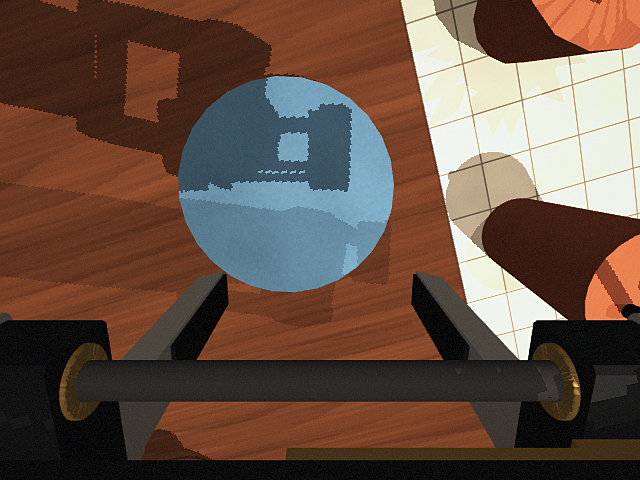

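```bash
cat > h.py <<'E'
import numpy as np, cv2
from plant import robot
def proj(c,X):
    p=c['R']@np.asarray(X,float)+c['t']; return np.array([c['fx']*p[0]/p[2]+c['cx'],c['fy']*p[1]/p[2]+c['cy']])
def ray(c,uv):
    d=c['R'].T@np.array([(uv[0]-c['cx'])/c['fx'],(uv[1]-c['cy'])/c['fy'],1]); return -c['R'].T@c['t'],d/np.linalg.norm(d)
def plane(c,uv,z):
    o,d=ray(c,uv); return o+d*(z-o[2])/d[2]
def tri(c1,a,c2,b):
    o1,d1=ray(c1,a);o2,d2=ray(c2,b)
    s,t=np.linalg.lstsq(np.stack([d1,-d2],1),o2-o1,rcond=None)[0]
    p,q=o1+s*d1,o2+t*d2; return (p+q)/2,np.linalg.norm(p-q)
E
python3 - <<'E'
from h import *
t=cv2.imread('pics/top0.png');s=cv2.imread('pics/scene0.png')
T=robot.calibration('top');S=robot.calibration('scene')
def cr(im,x,y,w,h,k): return cv2.resize(im[y:y+h,x:x+w],None,fx=k,fy=k,interpolation=cv2.INTER_CUBIC)
cv2.imwrite('pics/ct.png',cr(t,210,230,100,100,6))
cv2.imwrite('pics/cs.png',cr(s,350,220,130,130,4.6))
cv2.imwrite('pics/cr.png',np.hstack([cr(t,400,150,120,150,3.3),cr(s,190,100,140,140,3.54)[:495]]) )
for n,im,c in (('top',t,T),('scene',s,S)):
    hsv=cv2.cvtColor(im,cv2.COLOR_BGR2HSV)
    for nm,lo,hi in (('blue',(100,150,60),(120,255,255)),('orange',(5,180,120),(18,255,255))):
        m=cv2.inRange(hsv,lo,hi); k,l,st,ce=cv2.connectedComponentsWithStats(m)
        for i in range(1,k):
            if st[i,4]>200: print(n,nm,st[i],ce[i].round(1),plane(c,ce[i],.1).round(3))
E
```

```text
top blue [427 169  25  23 449] [439.4 179.8] [ 0.663 -0.136  0.1  ]
top blue [478 220  26  25 478] [490.6 231.9] [ 0.567 -0.22   0.1  ]
top blue [422 265  25  25 494] [433.9 276.8] [ 0.49  -0.117  0.1  ]
top orange [     0     61    640    419 200529] [297.  282.1] [0.487 0.12  0.1  ]
top orange [502 472 122   8 439] [583.8 476.5] [ 0.156 -0.348  0.1  ]
scene blue [230 118  27  40 869] [243.1 137.4] [ 0.57  -0.204  0.1  ]
scene blue [297 135  24  41 895] [308.6 154.8] [ 0.497 -0.104  0.1  ]
scene blue [203 167  30  42 978] [217.4 187.4] [ 0.663 -0.123  0.1  ]
scene orange [ 411  238   52   48 1112] [433.6 265.6] [0.465 0.192 0.1  ]
scene orange [ 503  314   57   54 1436] [527.2 345.1] [0.443 0.362 0.1  ]
```

View pics/ct.png

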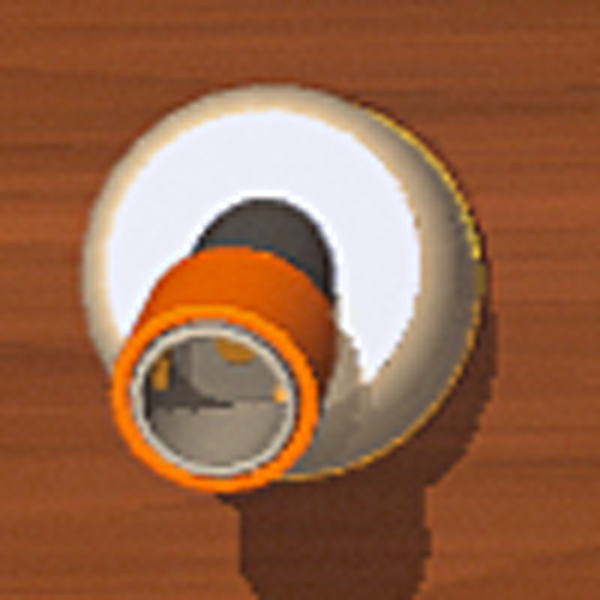

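View pics/cs.png

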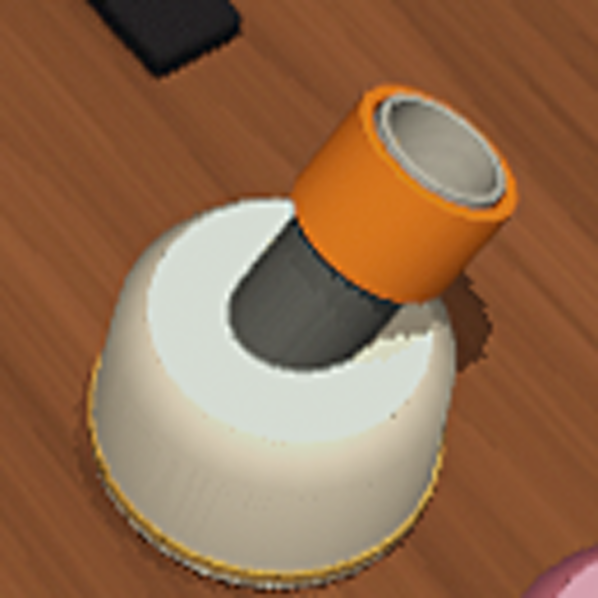

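View pics/cr.png

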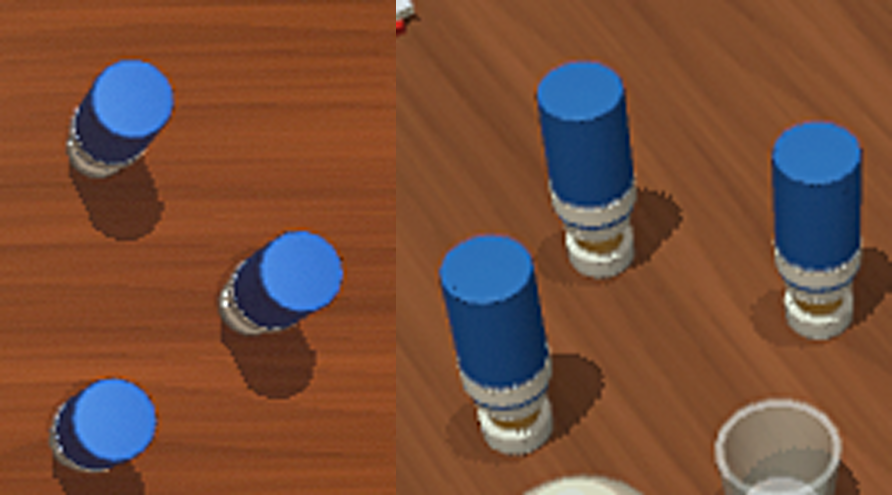

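```bash
python3 - <<'E'
from h import *
T=robot.calibration('top');S=robot.calibration('scene')
f=lambda p,k,o:((np.array(p)+.5)/k-.5+o)
rt=f((301,271),3.3,(400,150)); rs=f((185,90),3.54,(190,100))
print('refill top',tri(T,rt,S,rs),plane(T,rt,.12),plane(S,rs,.12))
mt=f((215,399),6,(210,230)); ms=f((443,150),4.6,(350,220))
m,e=tri(T,mt,S,ms);print('mouth',m,e,plane(T,mt,.148),plane(S,ms,.148))
# base: white disc top outline in top view; base bottom ring
t=cv2.imread('pics/top0.png')
hsv=cv2.cvtColor(t,cv2.COLOR_BGR2HSV)
# top flat white disc circle centre from crops: z=.08
for nm,c,p in(('top',T,f((262,255),6,(210,230))),('scene',S,f((292,321),4.6,(350,220)))): print(nm,'disc',plane(c,p,.08))
# base gold ring lowest extents
# check model
for yaw in (None,):
    pass
E
```

```text
refill top (array([ 0.56451228, -0.21638256,  0.11684692]), np.float64(0.0001424459600220181)) [ 0.56405907 -0.21557396  0.12      ] [ 0.5658879 -0.2130559  0.12     ]
mouth [0.46128989 0.20344633 0.14386518] 0.0004831006821639633 [0.46117371 0.20272645 0.148     ] [0.46369469 0.20550225 0.148     ]
top disc [0.50764574 0.19761397 0.08      ]
scene disc [0.50709953 0.20002195 0.08      ]
```

```bash
cat >> h.py <<'E'
from scipy.spatial.transform import Rotation as Rn
def go(target,zdir=None,s=None):
    "shift in tool axes mm + twist so that tool z lies along +-zdir (horizontal)"
    s=s or robot.get_state(); M=Rn.from_quat(s['orientation']).as_matrix()
    d=M.T@(np.asarray(target)-s['ee_pos'])*1e3; tw=0
    if zdir is not None:
        c=[]
        v=M.T@np.array([zdir[0],zdir[1],0.]); 
        for sg in(1,-1):
            c.append(np.arctan2(sg*v[0],sg*v[2]))
        tw=c
    print('shift',d.round(1),'twist',np.round(tw,3),'pos',np.round(s['ee_pos'],4),'q6',round(s['joint_pos'][5],3),'F',np.round(s['wrist_force'],1),'gap',round(s['finger_gap'],4),'t',round(s['time'],2))
E
python3 - <<'E'
from h import *
M=Rn.from_quat(robot.get_state()['orientation']).as_matrix();print(M.round(4))
ax=np.array([-.045,.0053]);ax/=np.linalg.norm(ax)
# view from in front: target so camera sees coupler
c=robot.calibration('wrist');C=-c['R'].T@c['t'];print('cam in tool',M.T@(C-robot.get_state()['ee_pos']), 'optical axis tool',M.T@c['R'][2])
zl=np.array([-ax[1],ax[0]]);print(zl)
go([.4624,.2041,.30],zl)
E
```

```text
[[ 9.577e-01 -6.000e-04  2.876e-01]
 [-2.876e-01 -1.300e-03  9.577e-01]
 [-2.000e-04 -1.000e+00 -1.400e-03]]
cam in tool [-0.07135578 -0.17921739  0.00043451] optical axis tool [ 2.48060278e-01  9.68744562e-01 -2.69698078e-04]
[-0.1169693  -0.99313553]
shift [ 384.2  -95.  -321.2] twist [ 2.967 -0.175] pos [0.1868 0.6221 0.2046] q6 -0.174 F [0.2 0.5 0. ] gap 0.0937 t 0.15
```

Emit:
{"fn": "apply_moves", "kwargs": {
  "rows": [
    [[0,-60,0],0],
    [[384,-95,-321],-0.175],
    [[384,-95,-321],-0.175],
    [[384,-95,-321],-0.175],
    [[384,-95,-321],-0.175],
    [[384,-95,-321],-0.175],
    [[384,-95,-321],-0.175],
    [[384,-95,-321],-0.175],
    [[384,-95,-321],-0.175],
    [[384,-95,-321],-0.175],
    [[384,-95,-321],-0.175],
    [[384,-95,-321],-0.175],
    [[384,-95,-321],-0.175],
    [[384,-95,-321],-0.175],
    [[384,-95,-321],-0.175],
    [[384,-95,-321],-0.175]
  ],
  "hand": 1
}}

```text
time: 1.48
ee_pos: [0.4619, 0.2046, 0.2996]
orientation: [0.706, -0.042, 0.041, -0.706]
wrist_force: [-0.3, 0.4, 0.9]
finger_gap: 0.0941
```

```bash
python3 - <<'E'
from h import *
go([.4624,.2041,.30],[-.117,-.993])
c=robot.calibration('wrist'); np.savez('w1.npz',**c)
cv2.imwrite('pics/w1.png',robot.camera('wrist'))
cv2.imwrite('pics/s1.png',robot.camera('scene'))
print(proj(c,[.4624,.2041,.148]))
E
```

```text
shift [ 0.6 -0.4 -0.4] twist [ 3.142 -0.   ] pos [0.4619 0.2046 0.2996] q6 -1.261 F [-0.3  0.4  0.9] gap 0.0941 t 1.48
[318.88297604 225.98861998]
```

View pics/w1.png

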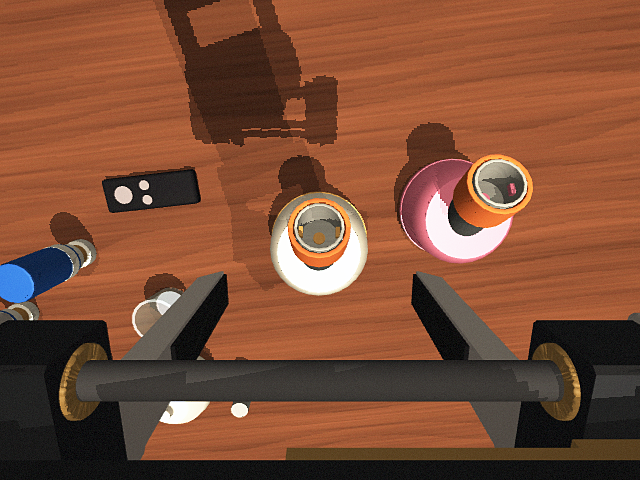

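```bash
python3 - <<'E'
import cv2
a=cv2.imread('pics/w1.png');cv2.imwrite('pics/w1c.png',cv2.resize(a[180:300,260:380],None,fx=5,fy=5,interpolation=cv2.INTER_CUBIC))
E
```

```text
(no output)
```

View pics/w1c.png

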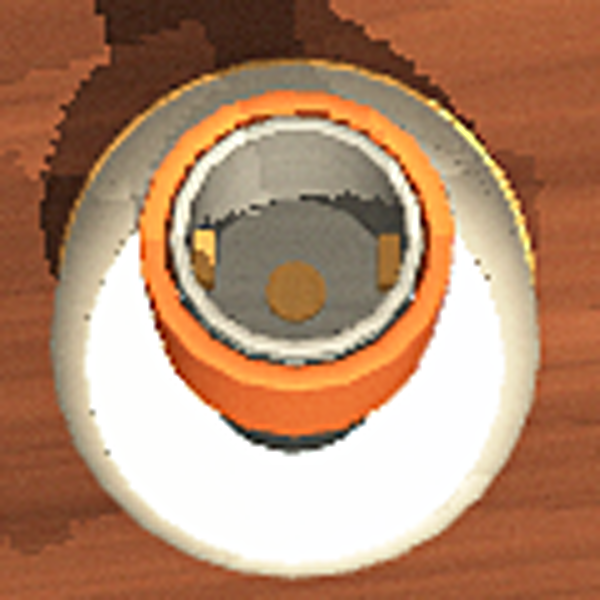

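```bash
python3 - <<'E'
from h import *
c=dict(np.load('w1.npz')); T=robot.calibration('top');S=robot.calibration('scene')
f=lambda p,k,o:((np.array(p)+.5)/k-.5+o)
w=f((297,240),5,(260,180))
print(plane(c,w,.148)); print(tri(T,f((215,399),6,(210,230)),c,w),tri(S,f((443,150),4.6,(350,220)),c,w))
M=Rn.from_quat(robot.get_state()['orientation']).as_matrix();print(M[:,0],M[:,2])
ax=-M[:,0]*.5+np.array([0,0,.866])
for m in (plane(c,w,.148),):
    for d in (-.014,-.034): 
        print(d,m+ax*d,f(0,1,0),((proj(c,m+ax*d)-[260,180]+.5)*5-.5))
    g=m-.014*ax; print('grip',g); go(g+[0,0,.060]); go(g+[0,0,-.019])
print(plane(c,f((295,318),5,(260,180)),.06))
E
```

```text
[0.46388829 0.20403178 0.148     ]
(array([0.4619133 , 0.20318099, 0.15223646]), np.float64(0.002829768699503218)) (array([0.46366101, 0.20463543, 0.14753048]), np.float64(0.0013885464067684328))
[ 0.99339966 -0.11469696 -0.00131125] [ 0.1146952   0.99339982 -0.00134535]
-0.014 [0.47084209 0.2032289  0.13586682] 0.0 [297.24737523 262.50112304]
-0.034 [0.48077608 0.20208193 0.11853371] 0.0 [297.56961314 291.81171667]
grip [0.47084209 0.2032289  0.13586682]
shift [  9.8 103.7  -1. ] twist 0 pos [0.4614 0.2055 0.2996] q6 -1.261 F [ 0.3  0.2 -0.6] gap 0.0941 t 1.58
shift [  9.9 182.7  -0.9] twist 0 pos [0.4614 0.2055 0.2996] q6 -1.261 F [ 0.3  0.2 -0.6] gap 0.0941 t 1.58
[0.50140976 0.19891809 0.06      ]
```

Emit:
{"fn": "apply_moves", "kwargs": {
  "rows": [
    [[10,20,-1],0],
    [[10,60,-1],0],
    [[10,100,-1],0],
    [[10,140,-1],0],
    [[10,165,-1],0],
    [[10,181,-1],0],
    [[10,182,-1],0],
    [[10,182,-1],0]
  ],
  "hand": 1
}}

```text
time: 2.25
ee_pos: [0.4697, 0.2042, 0.1169]
orientation: [0.707, -0.041, 0.039, -0.705]
wrist_force: [-0.0, -0.1, -0.2]
finger_gap: 0.0941
```

```bash
python3 - <<'E'
from h import *
go([.4708,.2032,.1169])
cv2.imwrite('pics/s2.png',cv2.resize(robot.camera('scene')[180:360,340:520],None,fx=3,fy=3))
cv2.imwrite('pics/w2.png',robot.camera('wrist'))
E
```

```text
shift [ 1.2  0.  -0.8] twist 0 pos [0.4697 0.2042 0.1169] q6 -1.269 F [-0.  -0.1 -0.2] gap 0.0941 t 2.25
```

View pics/s2.png

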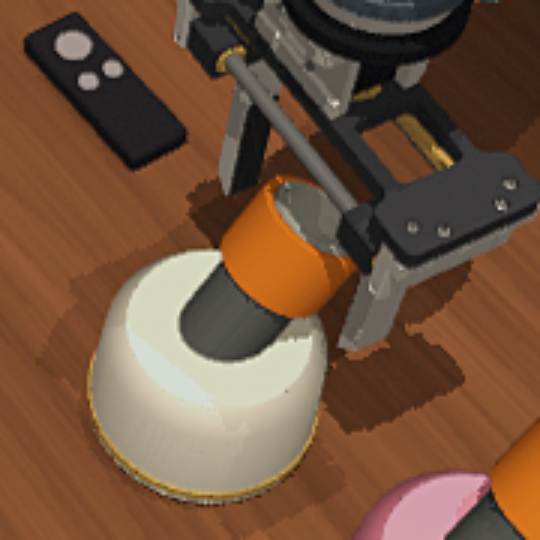

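View pics/w2.png

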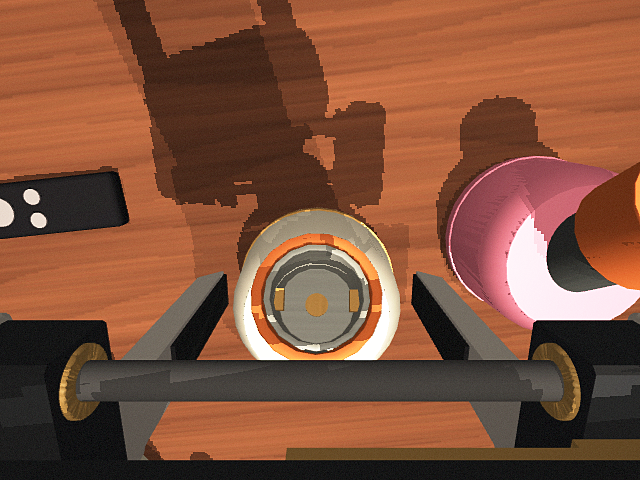

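Emit:
{"fn": "apply_moves", "kwargs": {
  "rows": [
    [[1,0,-1],0],
    [[1,0,-1],0],
    [[1,0,-1],0],
    [[1,0,-1],0],
    [[1,0,-1],0],
    [[1,0,-1],0],
    [[1,0,-1],0],
    [[1,0,-1],0]
  ],
  "hand": -1,
  "force": 25
}}

```text
time: 3.02
ee_pos: [0.4726, 0.2025, 0.1193]
orientation: [0.706, -0.04, 0.041, -0.705]
wrist_force: [-0.8, -2.4, 1.7]
finger_gap: 0.0588
```

Emit:
{"fn": "apply_moves", "kwargs": {
  "rows": [
    [[0,0,0],0],
    [[1,2,0],0],
    [[2.5,4,0],0],
    [[4,7,0],0],
    [[5.5,9.5,0],0],
    [[6.5,11.5,0],0],
    [[7.5,13,0],0],
    [[7.5,13,0],0],
    [[7.5,13,0],0]
  ],
  "hand": -1,
  "force": 50
}}

```text
time: 3.77
ee_pos: [0.4797, 0.2016, 0.1071]
orientation: [0.707, -0.04, 0.04, -0.705]
wrist_force: [-5.9, -2.3, 9.9]
finger_gap: 0.0582
```

```bash
python3 - <<'E'
from h import *
go([.4708,.2032,.1169])
cv2.imwrite('pics/s3.png',cv2.resize(robot.camera('scene')[180:360,340:520],None,fx=3,fy=3))
cv2.imwrite('pics/w3.png',cv2.resize(robot.camera('wrist')[200:400,200:440],None,fx=3,fy=3))
E
```

```text
shift [-9.  -9.8  0.6] twist 0 pos [0.4797 0.2016 0.1071] q6 -1.276 F [-5.9 -2.3  9.9] gap 0.0582 t 3.77
```

View pics/s3.png

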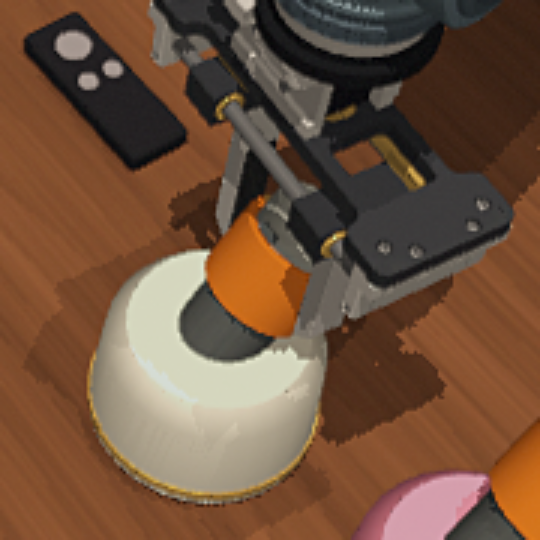

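View pics/w3.png

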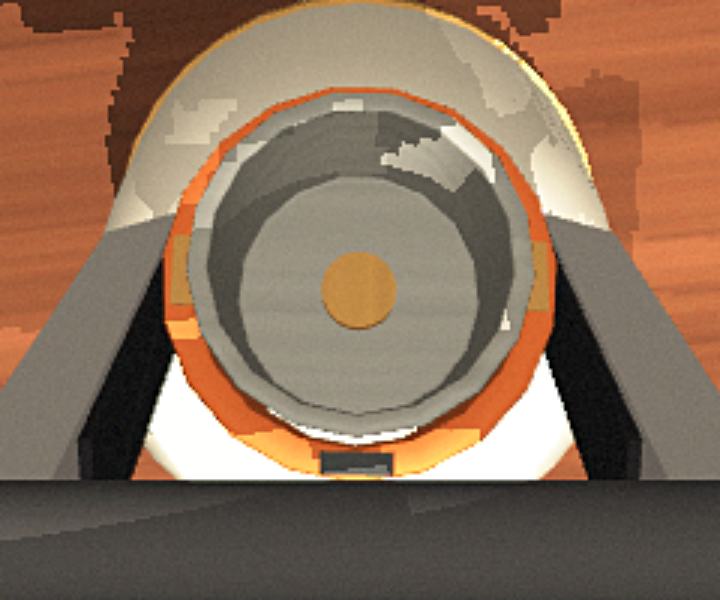

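Emit:
{"fn": "apply_moves", "kwargs": {
  "rows": [
    [[0.7,1.2,0],0],
    [[1,2,0],0],
    [[1,2,0],0]
  ]
}}

```text
time: 4.12
ee_pos: [0.4803, 0.2016, 0.106]
orientation: [0.707, -0.041, 0.039, -0.705]
wrist_force: [-6.5, -2.3, 9.4]
finger_gap: 0.0581
```

Emit:
{"fn": "apply_moves", "kwargs": {
  "rows": [
    [[0,0,0],0],
    [[0,0,0],0],
    [[0,0,0],0],
    [[0,0,0],0],
    [[0,0,0],0],
    [[0,-30,0],0],
    [[0,-70,0],0],
    [[0,-110,0],0],
    [[0,-150,0],0],
    [[0,-180,0],0],
    [[0,-180,0],0]
  ],
  "hand": 1
}}

```text
time: 5.03
ee_pos: [0.484, 0.2027, 0.294]
orientation: [-0.706, 0.036, -0.044, 0.706]
wrist_force: [0.9, 0.2, 0.5]
finger_gap: 0.0939
```

```bash
python3 - <<'E'
from h import *
go([.5645,-.2155,.22],[0,1])
cv2.imwrite('pics/s4.png',cv2.resize(robot.camera('scene')[180:360,340:520],None,fx=3,fy=3))
cv2.imwrite('pics/w4.png',cv2.resize(robot.camera('wrist')[150:350,200:440],None,fx=3,fy=3))
E
```

```text
shift [ 126.3   74.7 -406.6] twist [-0.113  3.029] pos [0.484  0.2027 0.294 ] q6 -1.276 F [0.9 0.2 0.5] gap 0.0939 t 5.03
```

View pics/s4.png

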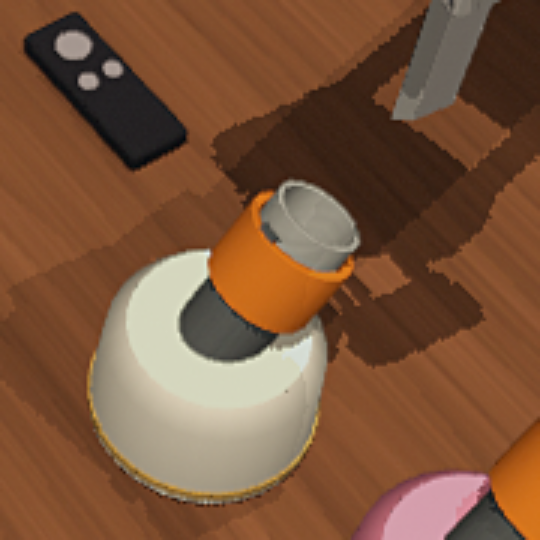

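View pics/w4.png

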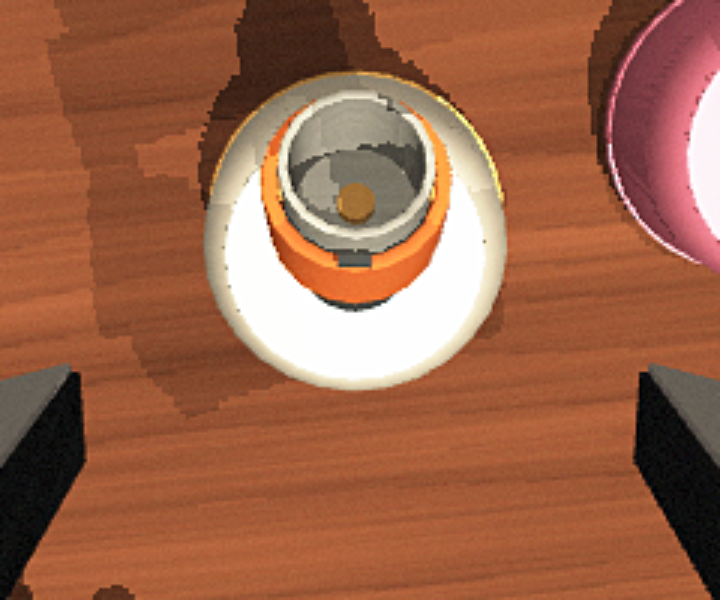

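```bash
python3 - <<'E'
from h import *
go([.565,-.2145,.20])
E
```

```text
shift [ 130.2   87.7 -404.4] twist 0 pos [0.4813 0.2021 0.287 ] q6 -1.276 F [ 0.1  0.1 -0.4] gap 0.0942 t 5.13
```

Emit:
{"fn": "apply_moves", "kwargs": {
  "rows": [
    [[130,60,-404],0],
    [[130,88,-404],0],
    [[130,88,-404],0],
    [[130,88,-404],0],
    [[130,88,-404],0],
    [[130,88,-404],0],
    [[130,88,-404],0],
    [[130,88,-404],0],
    [[130,88,-404],0],
    [[130,88,-404],0],
    [[130,88,-404],0],
    [[130,88,-404],0],
    [[130,88,-404],0],
    [[130,88,-404],0]
  ]
}}

```text
time: 6.3
ee_pos: [0.5644, -0.2125, 0.1988]
orientation: [0.706, -0.04, 0.039, -0.706]
wrist_force: [-0.4, 0.5, 0.3]
finger_gap: 0.0939
```

```bash
python3 - <<'E'
from h import *
go([.565,-.2145,.082])
c=robot.calibration('wrist'); np.savez('w5.npz',**c)
cv2.imwrite('pics/w5.png',robot.camera('wrist')); print(proj(c,[.565,-.2145,.12]))
E
```

```text
shift [  1.  116.8  -1.8] twist 0 pos [ 0.5644 -0.2125  0.1988] q6 -2.006 F [-0.4  0.5  0.3] gap 0.0939 t 6.3
[316.41211802 247.93731274]
```

View pics/w5.png

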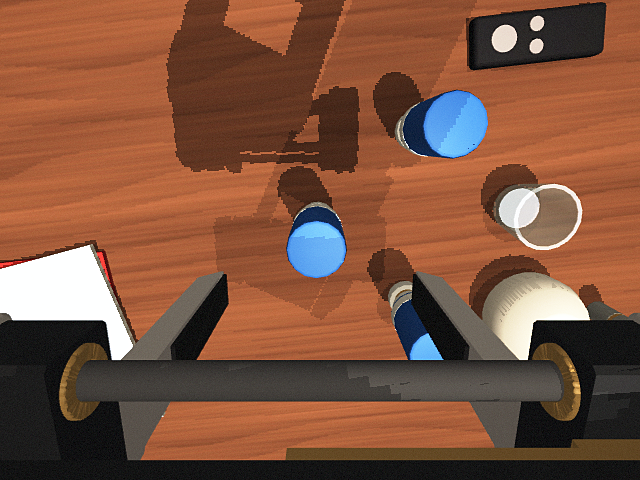

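Emit:
{"fn": "apply_moves", "kwargs": {
  "rows": [
    [[1,40,-2],0],
    [[1,80,-2],0],
    [[1,110,-2],0],
    [[1,119,-2],0],
    [[1,120,-2],0],
    [[1,120,-2],0]
  ]
}}

```text
time: 6.85
ee_pos: [0.5661, -0.214, 0.0807]
orientation: [0.707, -0.039, 0.039, -0.705]
wrist_force: [-0.1, -0.5, 0.3]
finger_gap: 0.094
```

Emit:
{"fn": "apply_moves", "kwargs": {
  "rows": [
    [[0,0,0],0],
    [[0,0,0],0],
    [[0,0,0],0],
    [[0,0,0],0],
    [[0,0,0],0],
    [[0,0,0],0],
    [[0,0,0],0],
    [[0,0,0],0]
  ],
  "hand": -1,
  "force": 5
}}

```text
time: 7.52
ee_pos: [0.5661, -0.2142, 0.0807]
orientation: [0.707, -0.039, 0.039, -0.705]
wrist_force: [0.4, 0.1, 0.9]
finger_gap: 0.0442
```

```bash
python3 - <<'E'
from h import *
go([.565,-.2145,.078])
cv2.imwrite('pics/s6.png',cv2.resize(robot.camera('scene')[60:260,140:380],None,fx=3,fy=3))
E
```

```text
shift [-1.   2.7 -0.5] twist 0 pos [ 0.5661 -0.2142  0.0807] q6 -2.008 F [0.4 0.1 0.9] gap 0.0442 t 7.52
```

View pics/s6.png

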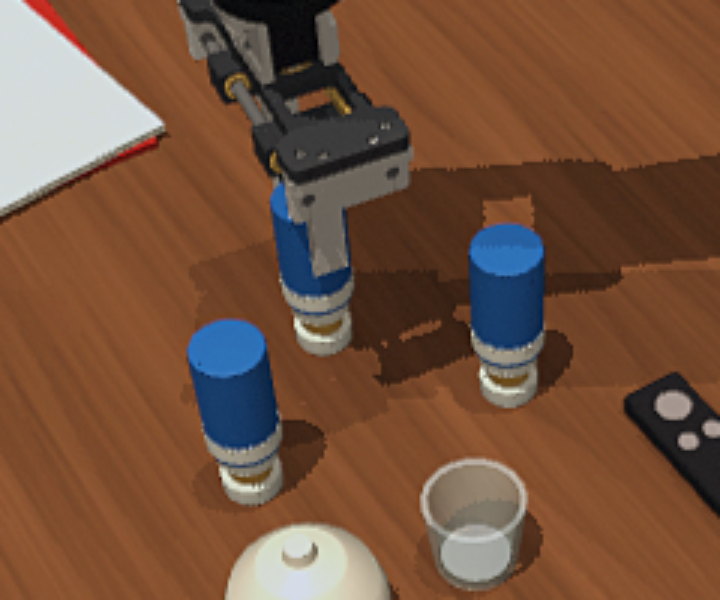

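Emit:
{"fn": "apply_moves", "kwargs": {
  "rows": [
    [[-4,0.5,0],0],
    [[-9,0.2,0],0],
    [[-14,0,0],0],
    [[-18,0,0],0],
    [[-23,0.3,0],0],
    [[-27,0.6,0],0],
    [[-31,1,0],0],
    [[-35,2,0],0],
    [[-35,2,0],0]
  ]
}}

```text
time: 8.32
ee_pos: [0.5305, -0.2104, 0.0787]
orientation: [0.707, -0.039, 0.039, -0.705]
wrist_force: [-0.3, -2.0, 3.4]
finger_gap: 0.0442
```

```bash
python3 - <<'E'
from h import *
go([.565,-.2145,.078])
cv2.imwrite('pics/s7.png',cv2.resize(robot.camera('scene')[60:260,140:380],None,fx=3,fy=3))
E
```

```text
shift [34.7  0.7 -0.3] twist 0 pos [ 0.5305 -0.2104  0.0787] q6 -2.035 F [-0.3 -2.   3.4] gap 0.0442 t 8.32
```

View pics/s7.png

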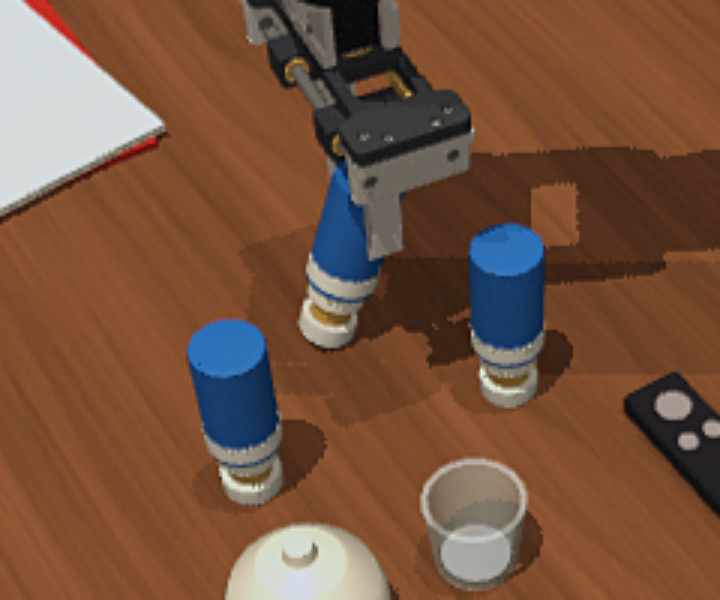

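Emit:
{"fn": "apply_moves", "kwargs": {
  "rows": [
    [[-4,0.8,0],0],
    [[-8,2,0],0],
    [[-12,3.3,0],0],
    [[-16,4.8,0],0],
    [[-19,6,0],0],
    [[-19,6,0],0]
  ]
}}

```text
time: 8.87
ee_pos: [0.5109, -0.208, 0.0722]
orientation: [0.706, -0.04, 0.039, -0.706]
wrist_force: [-2.5, -1.1, 3.1]
finger_gap: 0.0442
```

Emit:
{"fn": "apply_moves", "kwargs": {
  "rows": [
    [[0,0,0],0],
    [[0,0,0],0],
    [[0,0,0],0]
  ],
  "force": 50
}}

```text
time: 9.12
ee_pos: [0.5116, -0.2078, 0.0724]
orientation: [0.706, -0.039, 0.039, -0.706]
wrist_force: [1.9, 0.3, 3.2]
finger_gap: 0.0431
```

Emit:
{"fn": "apply_moves", "kwargs": {
  "rows": [
    [[0,-30,0],0],
    [[0,-70,0],0],
    [[0,-110,0],0],
    [[0,-150,0],0],
    [[0,-190,0],0],
    [[0,-210,0],0],
    [[0,-210,0],0]
  ]
}}

```text
time: 9.7
ee_pos: [0.5133, -0.2085, 0.2874]
orientation: [0.708, -0.037, 0.041, -0.704]
wrist_force: [-0.1, 0.5, -2.3]
finger_gap: 0.0432
```

```bash
python3 - <<'E'
from h import *
go([.565,-.2145,.078])
cv2.imwrite('pics/s8.png',robot.camera('scene'))
cv2.imwrite('pics/w8.png',robot.camera('wrist'))
cv2.imwrite('pics/t8.png',robot.camera('top'))
E
```

```text
shift [ 50.5 209.8   0.6] twist 0 pos [ 0.5133 -0.2085  0.2874] q6 -2.051 F [-0.1  0.5 -2.3] gap 0.0432 t 9.7
```

View pics/s8.png

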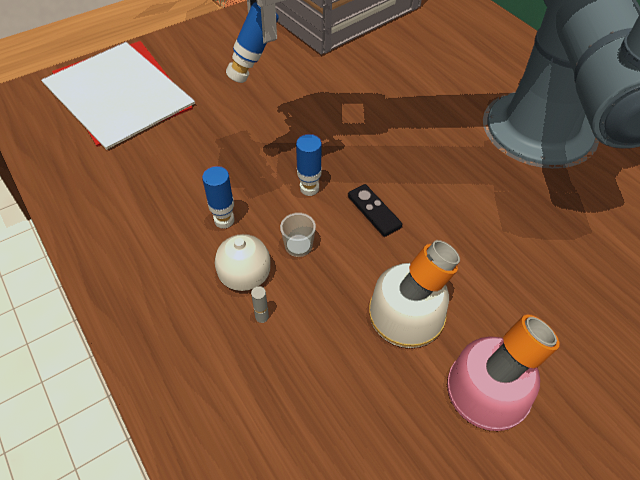

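View pics/w8.png

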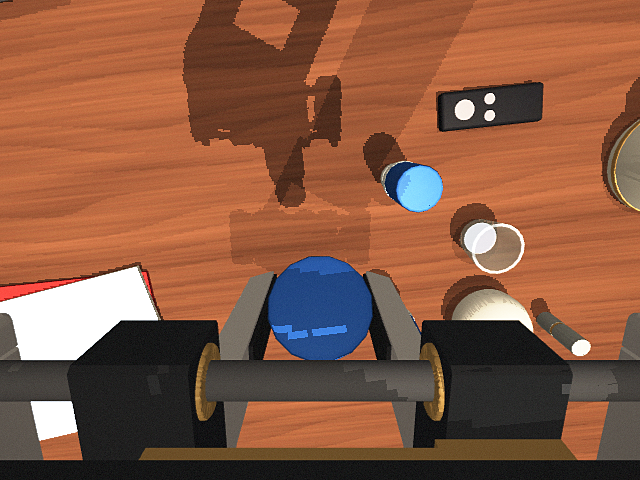

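```bash
cat >> h.py <<'E'
MOUTH=np.array([.4635,.2039,.148]); AX=np.array([-.4967,.0573,.8660])
def nose(d,s=.0997):  # tcp for nose d above mouth along axis
    return MOUTH+AX*(d+s)-[0,0,.019]
E
python3 - <<'E'
from h import *
print(nose(.05)); go(nose(.05),[.115,.9934])
E
```

```text
[0.38914401 0.21247781 0.2586402 ]
shift [-166.6   22.   403.2] twist [ 0.005 -3.137] pos [ 0.5103 -0.2067  0.2791] q6 -2.051 F [-0.5  0.2 -2.8] gap 0.0435 t 9.85
```

Emit:
{"fn": "apply_moves", "kwargs": {
  "rows": [
    [[-167,0,403],0],
    [[-167,0,403],0],
    [[-167,0,403],0],
    [[-167,0,403],0],
    [[-167,0,403],0],
    [[-167,0,403],0],
    [[-167,0,403],0],
    [[-167,0,403],0],
    [[-167,0,403],0],
    [[-167,0,403],0],
    [[-167,22,403],0.005],
    [[-167,22,403],0.005],
    [[-167,22,403],0.005],
    [[-167,22,403],0.005],
    [[-167,22,403],0.005]
  ]
}}

```text
time: 11.1
ee_pos: [0.3889, 0.2114, 0.2581]
orientation: [-0.705, 0.043, -0.039, 0.706]
wrist_force: [-0.6, -0.4, -2.5]
finger_gap: 0.0435
```

```bash
python3 - <<'E'
from h import *
go(nose(.05),[.115,.9934])
c=robot.calibration('wrist'); np.savez('w9.npz',**c)
cv2.imwrite('pics/s9.png',cv2.resize(robot.camera('scene')[120:360,320:560],None,fx=2.5,fy=2.5,interpolation=cv2.INTER_CUBIC))
cv2.imwrite('pics/t9.png',cv2.resize(robot.camera('top')[220:380,150:350],None,fx=4,fy=3.75))
cv2.imwrite('pics/w9.png',robot.camera('wrist'))
E
```

```text
shift [ 0.1 -0.6  1. ] twist [-2.00e-03  3.14e+00] pos [0.3889 0.2114 0.2581] q6 -1.215 F [-0.6 -0.4 -2.5] gap 0.0435 t 11.1
```

View pics/s9.png

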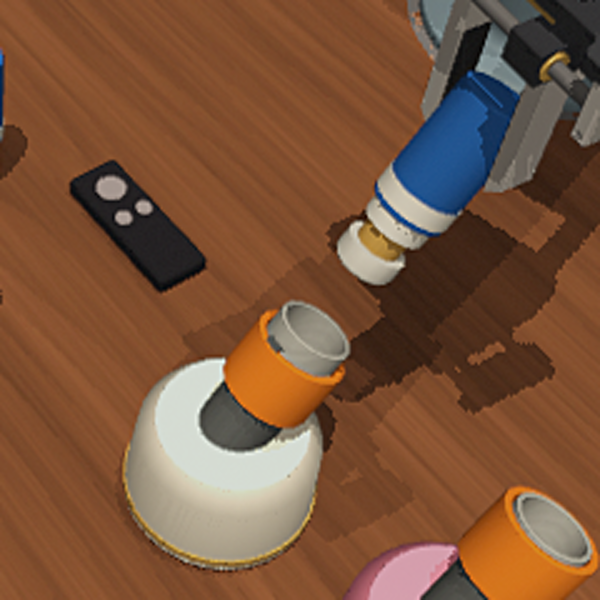

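View pics/t9.png

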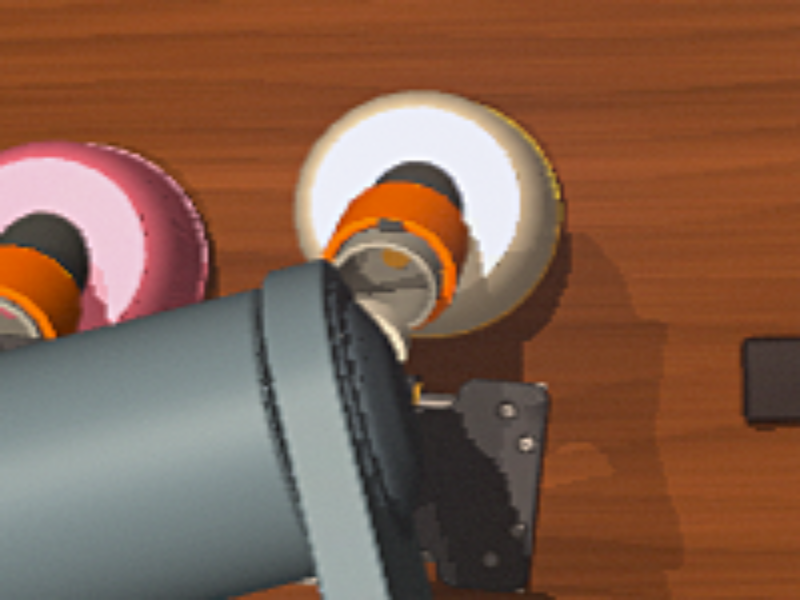

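View pics/w9.png

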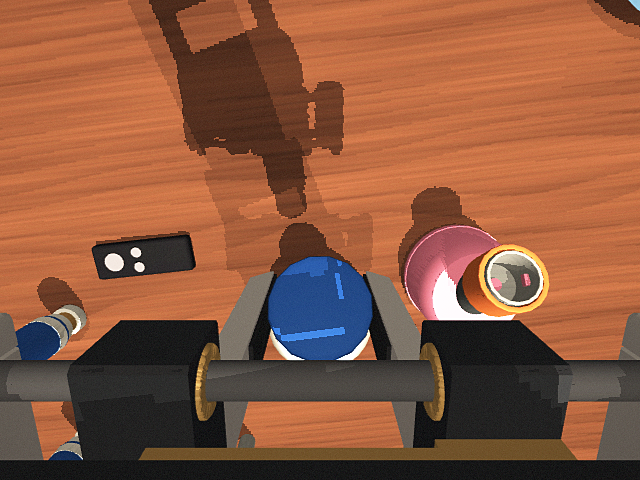

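```bash
python3 - <<'E'
from h import *
S=robot.calibration('scene')
im=cv2.imread('pics/s9.png')
to=lambda p:(p-[320,120]+.5)*2.5-.5
s=dict(ee=robot.get_state()['ee_pos']);G=s['ee']+np.array([0,0,.019])
N=G-AX*.0997; Y=np.array([.115,.9934,0]);X=np.cross(Y,AX)
def circ(o,r,col):
    P=np.array([to(proj(S,o+r*(np.cos(a)*X+np.sin(a)*Y))) for a in np.linspace(0,6.28,40)]);cv2.polylines(im,[P.round().astype(int)],True,col,1)
circ(N,.018,(0,255,0));circ(N+.015*AX,.018,(0,255,0));circ(N+.041*AX,.022,(255,255,0));circ(N+.041*AX+.079*AX,.022,(255,255,0))
circ(MOUTH,.023,(0,255,255));circ(MOUTH-.014*AX,.029,(0,255,255))
cv2.line(im,*[tuple(to(proj(S,p)).round().astype(int).tolist()) for p in (MOUTH-.03*AX,N+.1*AX)],(0,0,255),1)
cv2.imwrite('pics/o9.png',im)
E
```

```text
(no output)
```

View pics/o9.png

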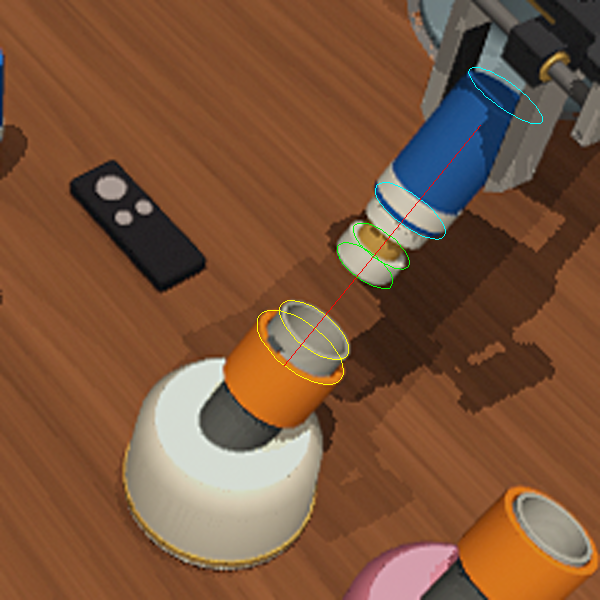

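Emit:
{"fn": "apply_moves", "kwargs": {
  "rows": [
    [[7.5,13,1],0],
    [[15,26,1],0],
    [[21,36,1],0],
    [[23,39.5,1],0],
    [[23,39.5,1],0],
    [[23,39.5,1],0]
  ]
}}

```text
time: 11.75
ee_pos: [0.4123, 0.2098, 0.2196]
orientation: [-0.705, 0.043, -0.04, 0.707]
wrist_force: [-0.4, 0.5, -3.1]
finger_gap: 0.043
```

```bash
python3 - <<'E'
from h import *
s=robot.get_state();go(nose(.004),[.115,.9934],s)
cv2.imwrite('pics/s10.png',cv2.resize(robot.camera('scene')[150:300,380:530],None,fx=4,fy=4,interpolation=cv2.INTER_CUBIC))
cv2.imwrite('pics/t10.png',cv2.resize(robot.camera('top')[240:340,190:310],None,fx=5,fy=5))
E
```

```text
shift [-0.3  0.8  0. ] twist [-3.000e-03  3.139e+00] pos [0.4123 0.2098 0.2196] q6 -1.231 F [-0.4  0.5 -3.1] gap 0.043 t 11.75
```

View pics/s10.png

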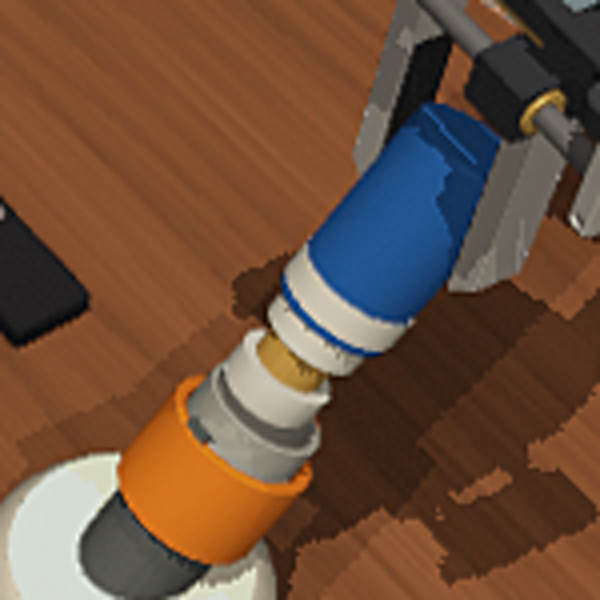

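View pics/t10.png

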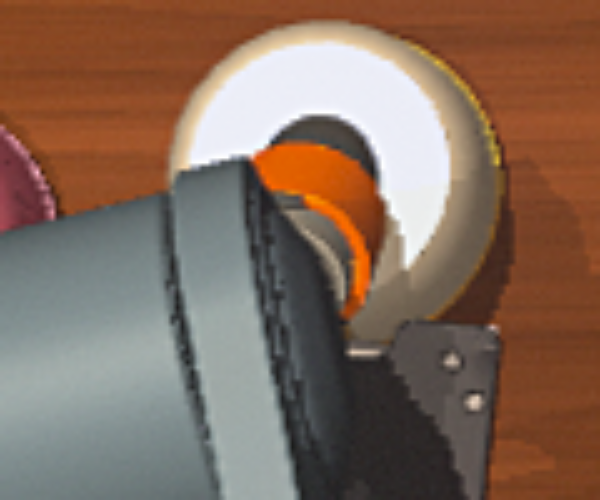

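Emit:
{"fn": "apply_moves", "kwargs": {
  "rows": [
    [[1,2,0],0],
    [[2,4,0],0],
    [[3.5,6,0],0],
    [[5,8.5,0],0],
    [[5,8.5,0],0]
  ]
}}

```text
time: 12.27
ee_pos: [0.4158, 0.2103, 0.216]
orientation: [-0.705, 0.044, -0.039, 0.707]
wrist_force: [-19.3, -1.5, 23.3]
finger_gap: 0.044
```

```bash
python3 - <<'E'
from h import *
s=robot.get_state();go(nose(-.006),[.115,.9934],s)
cv2.imwrite('pics/s11.png',cv2.resize(robot.camera('scene')[150:300,380:530],None,fx=4,fy=4,interpolation=cv2.INTER_CUBIC))
E
```

```text
shift [ 1.3  5.8 -0.9] twist [-2.00e-03  3.14e+00] pos [0.4158 0.2103 0.216 ] q6 -1.234 F [-19.3  -1.5  23.3] gap 0.044 t 12.27
```

View pics/s11.png

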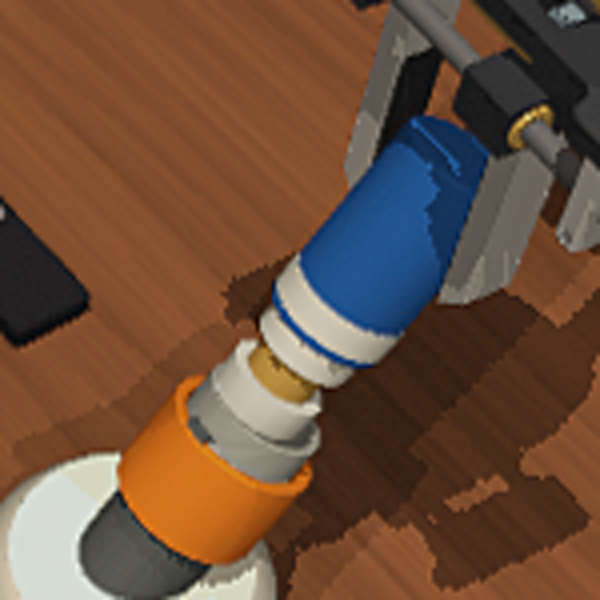

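```bash
cat > ov.py <<'E'
from h import *
import sys
S=robot.calibration('scene')
raw=robot.camera('scene'); x0,y0,w,h,k=410,200,80,70,9
im=cv2.resize(raw[y0:y0+h,x0:x0+w],None,fx=k,fy=k,interpolation=cv2.INTER_CUBIC)
to=lambda p:(p-[x0,y0]+.5)*k-.5
st=robot.get_state();G=st['ee_pos']+np.array([0,0,.019]);print(st['ee_pos'],st['wrist_force'])
Y=np.array([.115,.9934,0]);X=np.cross(Y,AX)
def circ(o,r,col,A=X):
    P=np.array([to(proj(S,o+r*(np.cos(a)*A+np.sin(a)*Y))) for a in np.linspace(0,6.28,60)]);cv2.polylines(im,[P.round().astype(int)],True,col,1)
circ(MOUTH,.023,(0,255,255));circ(MOUTH,.020,(0,255,255))
th=np.radians(float(sys.argv[2])); A=np.array([-np.sin(th)*.9934,np.sin(th)*.115,np.cos(th)]);XX=np.cross(Y,A)
N=G-A*.0997
for s,r in((0,.018),(.015,.018),(.030,.018),(.041,.022)): circ(N+s*A,r,(0,255,0),XX)
cv2.imwrite(sys.argv[1],im)
rel=N-MOUTH; print('nose rel axis',rel@AX,'X',rel@X,'Y',rel@Y)
E
python3 ov.py pics/o11.png 30
```

```text
[0.41576415 0.21025383 0.21601656] [-19.34601609  -0.42848442  23.6612925 ]
nose rel axis -0.00026755522647356754 X 0.0018107922118127126 Y 0.0008222726701859976
```

View pics/o11.png

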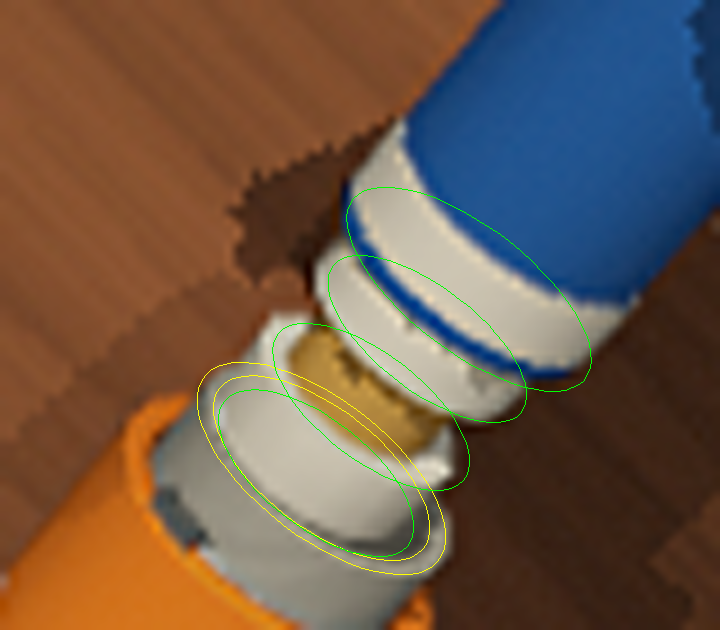

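Emit:
{"fn": "apply_moves", "kwargs": {
  "rows": [
    [[-2,-4,0],0],
    [[-4,-4,-0.5],0],
    [[-5.5,-1.5,-0.8],0],
    [[-5.5,-1.5,-0.8],0],
    [[-5.5,-1.5,-0.8],0]
  ]
}}

```text
time: 12.78
ee_pos: [0.4097, 0.2099, 0.2164]
orientation: [-0.705, 0.045, -0.038, 0.707]
wrist_force: [0.8, 0.7, -2.5]
finger_gap: 0.0431
```

```bash
python3 ov.py pics/o12.png 30
```

```text
[0.40984396 0.20989997 0.2166343 ] [-0.43466354  0.58919665 -3.01514856]
nose rel axis 0.0031876889260833183 X -0.0029381377951411443 Y -0.00021007229451130535
```

View pics/o12.png

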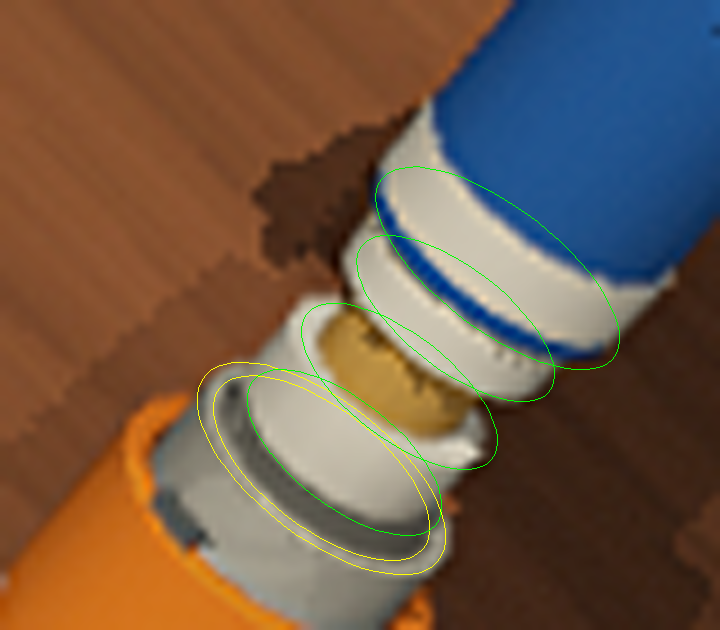

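Emit:
{"fn": "apply_moves", "kwargs": {
  "rows": [
    [[1.3,-0.7,0],0],
    [[2.3,1,0],0],
    [[3.3,2.7,0],0],
    [[4.3,4.5,0],0],
    [[4.8,5.3,0],0],
    [[4.8,5.3,0],0]
  ]
}}

```text
time: 13.33
ee_pos: [0.4143, 0.2096, 0.2107]
orientation: [-0.705, 0.045, -0.038, 0.707]
wrist_force: [-0.3, 1.4, -3.6]
finger_gap: 0.0434
```

```bash
python3 ov.py pics/o13.png 30
```

```text
[0.41429539 0.20957736 0.2107774 ] [-0.27397337  0.99152383 -4.79162547]
nose rel axis -0.004113900205211814 X -0.0020050223018991758 Y -1.8636208531287052e-05
```

View pics/o13.png

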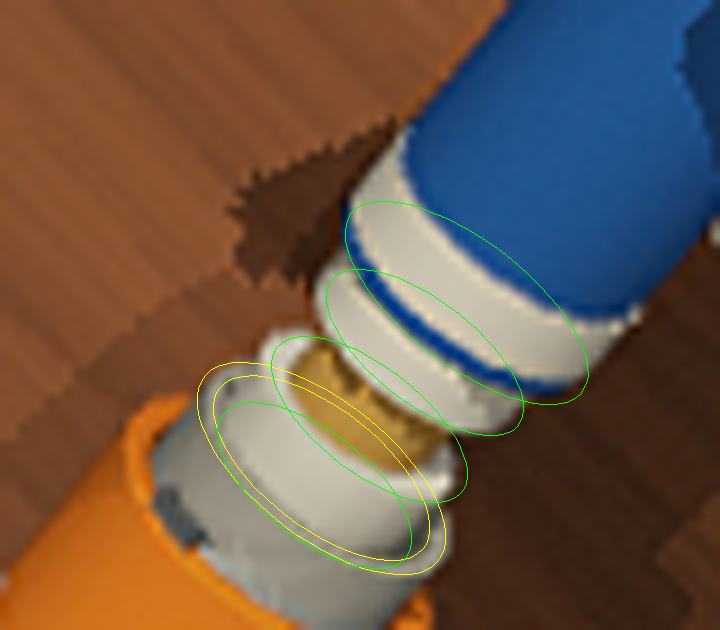

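Emit:
{"fn": "apply_moves", "kwargs": {
  "rows": [
    [[1.2,2.2,0],0],
    [[2.4,4.3,0],0],
    [[3.7,6.5,0],0],
    [[5,8.7,0],0],
    [[5,8.7,0],0]
  ]
}}

```text
time: 13.8
ee_pos: [0.4192, 0.209, 0.2014]
orientation: [-0.705, 0.045, -0.038, 0.707]
wrist_force: [-0.2, 1.7, -4.5]
finger_gap: 0.0433
```

```bash
python3 ov.py pics/o14.png 30
```

```text
[0.41923848 0.2089604  0.20159574] [-0.5189069   0.70897794 -3.99833269]
nose rel axis -0.0145558064977879 X -0.0022820503183174344 Y -6.307713167994717e-05
```

View pics/o14.png

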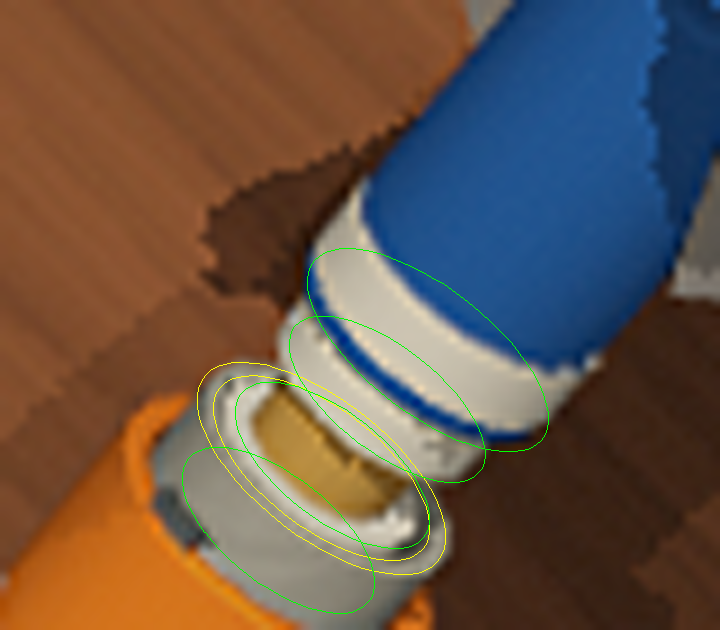

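Emit:
{"fn": "apply_moves", "kwargs": {
  "rows": [
    [[1.2,2.2,0],0],
    [[2.4,4.3,0],0],
    [[3.7,6.5,0],0],
    [[5,8.7,0],0],
    [[6,10.4,0],0],
    [[6,10.4,0],0]
  ]
}}

```text
time: 14.35
ee_pos: [0.4253, 0.2082, 0.1907]
orientation: [-0.705, 0.045, -0.038, 0.707]
wrist_force: [-0.4, 0.4, -3.5]
finger_gap: 0.0434
```

```bash
python3 ov.py pics/o15.png 30
```

```text
[0.42522319 0.20818987 0.19080298] [ 0.06833264  0.9123973  -3.43293657]
nose rel axis -0.026919084233511772 X -0.0024532608288372008 Y -0.0001402790062239764
```

View pics/o15.png

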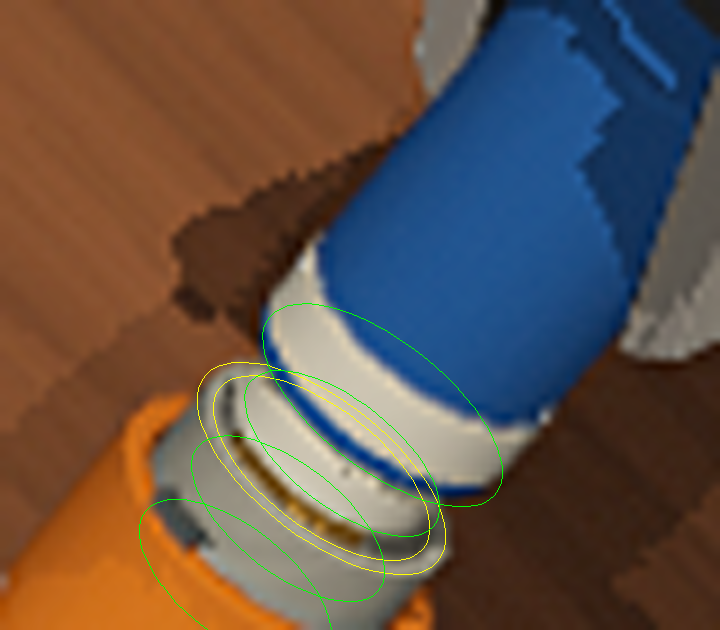

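Emit:
{"fn": "apply_moves", "kwargs": {
  "rows": [
    [[1.5,2.6,0],0],
    [[3,5.2,0],0],
    [[4.5,7.8,0],0],
    [[5.5,9.5,0],0],
    [[6,10.5,0],0],
    [[6.5,11.5,0],0],
    [[7,12.2,0],0],
    [[7.5,13,0],0],
    [[7.5,13,0],0]
  ]
}}

```text
time: 15.15
ee_pos: [0.4316, 0.2076, 0.1799]
orientation: [-0.705, 0.046, -0.037, 0.707]
wrist_force: [-13.8, -0.5, 13.6]
finger_gap: 0.0436
```

```bash
python3 ov.py pics/o16.png 30
```

```text
[0.43156793 0.20759298 0.17985836] [-13.43000091   0.33373372  13.84026993]
nose rel axis -0.03958275940452058 X -0.0024079763009065094 Y -3.582954938138416e-06
```

View pics/o16.png

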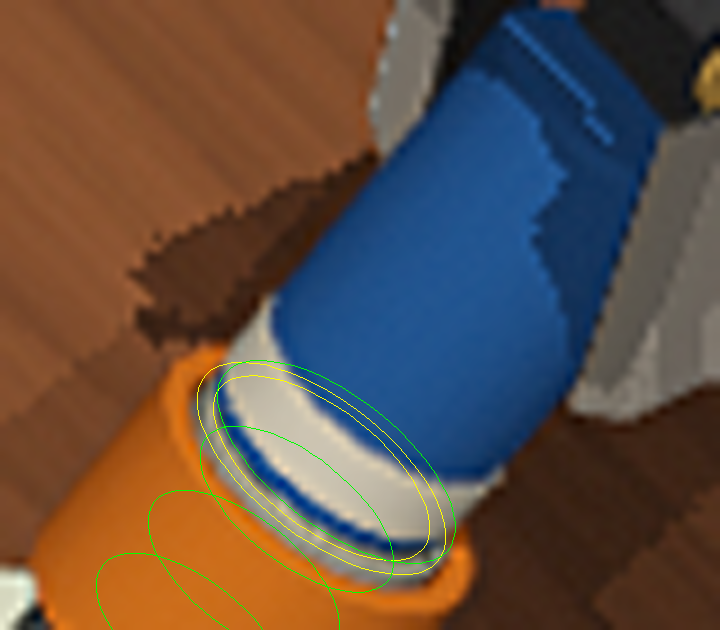

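Emit:
{"fn": "apply_moves", "kwargs": {
  "rows": [
    [[0,0,0],0],
    [[0,0,0],0],
    [[0,0,0],0],
    [[0,0,0],0],
    [[0,0,0],0],
    [[0,0,0],0],
    [[0,0,0],0]
  ],
  "hand": 1
}}

```text
time: 15.78
ee_pos: [0.4316, 0.2075, 0.1797]
orientation: [-0.705, 0.046, -0.037, 0.707]
wrist_force: [-0.7, 0.2, -1.0]
finger_gap: 0.0863
```

Emit:
{"fn": "apply_moves", "kwargs": {
  "rows": [
    [[0,-15,0],0],
    [[0,-50,0],0],
    [[0,-90,0],0],
    [[0,-130,0],0],
    [[0,-150,0],0],
    [[0,-150,0],0],
    [[0,-150,0],0]
  ],
  "hand": 1
}}

```text
time: 16.37
ee_pos: [0.4341, 0.2071, 0.3305]
orientation: [-0.705, 0.045, -0.038, 0.707]
wrist_force: [0.5, -0.3, -0.2]
finger_gap: 0.0941
```

```bash
python3 - <<'E'
from h import *
go([.43,.2,.33])
cv2.imwrite('pics/s17.png',robot.camera('scene'))
c=robot.calibration('wrist');np.savez('w17.npz',**c)
cv2.imwrite('pics/w17.png',robot.camera('wrist'))
E
```

```text
shift [-3.2  0.5 -7.6] twist 0 pos [0.4341 0.2071 0.3305] q6 -1.248 F [ 0.5 -0.3 -0.2] gap 0.0941 t 16.37
```

View pics/s17.png

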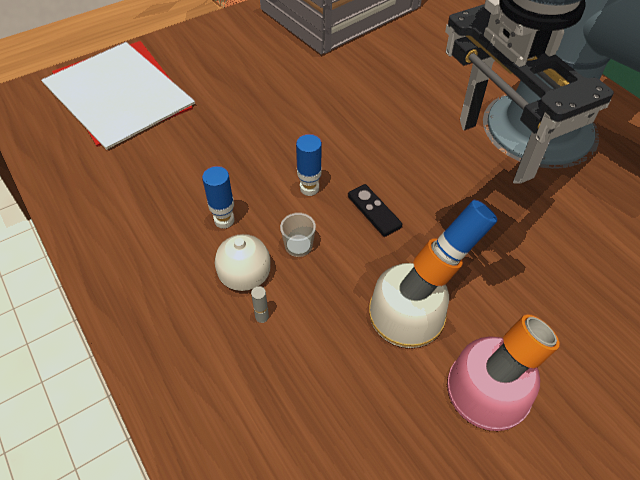

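View pics/w17.png

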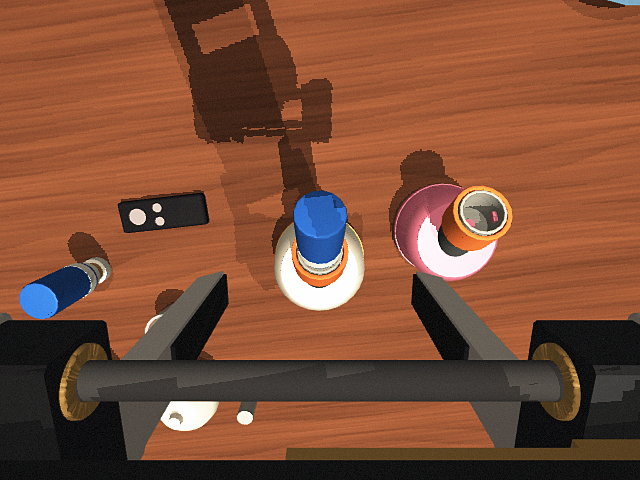

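```bash
python3 - <<'E'
from h import *
S=robot.calibration('scene');im=cv2.imread('pics/s17.png')
x0,y0,w,h,k=400,190,110,100,6
o=cv2.resize(im[y0:y0+h,x0:x0+w],None,fx=k,fy=k,interpolation=cv2.INTER_CUBIC)
to=lambda p:(p-[x0,y0]+.5)*k-.5
Y=np.array([.115,.9934,0]);X=np.cross(Y,AX)
for d,r,c in((.080,.022,(0,255,0)),(.001,.022,(0,255,0)),(-.002,.029,(0,255,255)),(-.042,.029,(0,255,255))):
    P=np.array([to(proj(S,MOUTH+d*AX+r*(np.cos(a)*X+np.sin(a)*Y))) for a in np.linspace(0,6.28,60)]);cv2.polylines(o,[P.round().astype(int)],True,c,1)
cv2.imwrite('pics/o17.png',o)
E
```

```text
(no output)
```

View pics/o17.png

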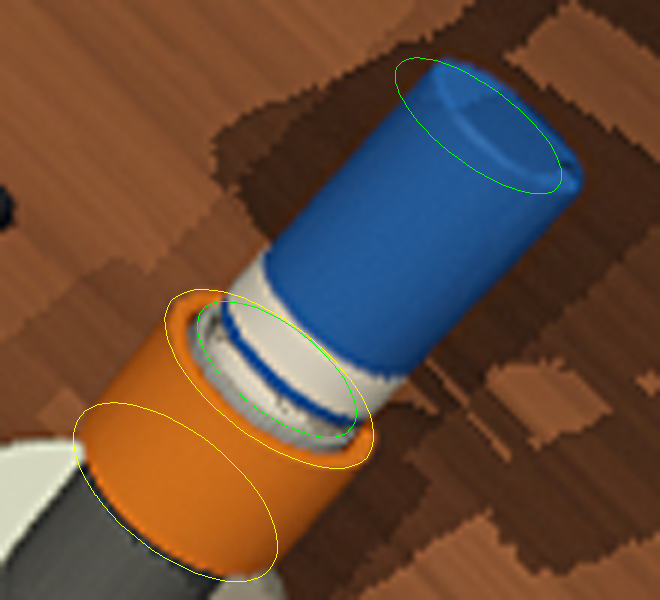

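```bash
python3 - <<'E'
from h import *
a=cv2.imread('pics/w17.png');cv2.imwrite('pics/w17c.png',cv2.resize(a[180:320,260:380],None,fx=5,fy=4.28*1.1682,interpolation=cv2.INTER_CUBIC))
cv2.imwrite('pics/t17.png',robot.camera('top'))
E
```

```text
(no output)
```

View pics/w17c.png

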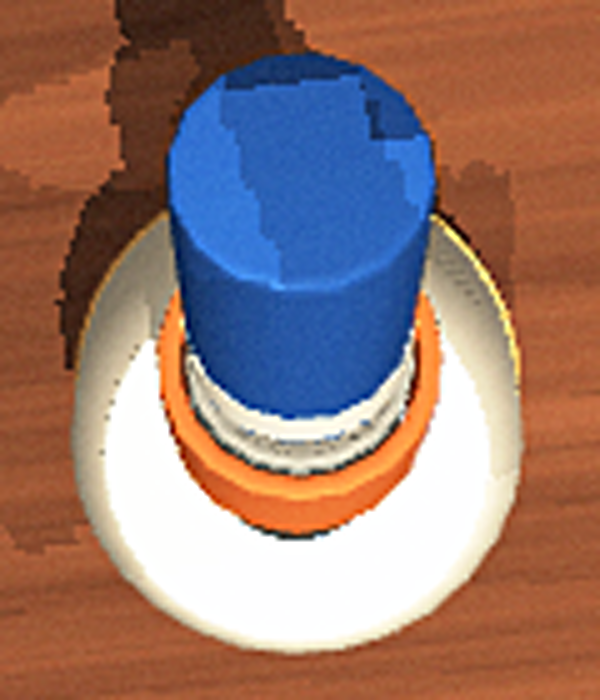

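View pics/t17.png

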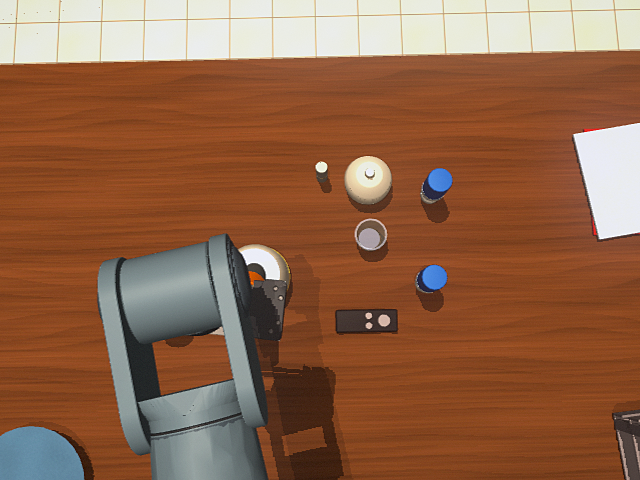

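```bash
python3 - <<'E'
from h import *
S=robot.calibration('scene');c=dict(np.load('w17.npz'))
p,e=tri(S,(484.25,209.9),c,(320,213.8));Y=np.array([.115,.9934,0]);X=np.cross(Y,AX);r=p-MOUTH
print(p,e,'axial',r@AX,'X',r@X,'Y',r@Y)
E
```

```text
[0.41485187 0.20989205 0.21366369] 0.0002212832535571759 axial 0.08137162870790188 X -0.009615390512792333 Y 0.00035797131230122335
```

```bash
cat > tilt.py <<'E'
from h import *
S=robot.calibration('scene'); im=robot.camera('scene')
m=cv2.inRange(cv2.cvtColor(im,cv2.COLOR_BGR2HSV),(100,120,40),(125,255,255)); m[:,:420]=0;m[:190]=0;m[270:]=0
k,l,st,ce=cv2.connectedComponentsWithStats(m);i=1+np.argmax(st[1:,4]);m=(l==i).astype(np.uint8)
h,w=im.shape[:2]
# body side edges: for each step along axis, extents across it
d=np.array([163.5,-177.5]);d/=np.hypot(*d)
for it in range(3):
    n=np.array([-d[1],d[0]]);ys,xs=np.nonzero(m);P=np.stack([xs,ys],1).astype(float);c=P.mean(0);a=(P-c)@d;b=(P-c)@n
    mid=[]
    for t in np.arange(-10,12,1.):
        q=b[np.abs(a-t)<.8]; mid.append((t,(q.min()+q.max())/2,np.ptp(q)))
    mid=np.array(mid);k1=np.polyfit(mid[:,0],mid[:,1],1);d=d+n*k1[0];d/=np.hypot(*d)
print('width',mid[[0,10,-1],2],'axis angle',np.degrees(np.arctan2(-d[1],d[0])),'centre line at',c+n*k1[1])
Xx=np.cross(np.array([.115,.9934,0]),AX)
for f in (0,.04,.08,.1,.12,.14):
    A=AX*np.cos(f)-Xx*np.sin(f); o=MOUTH+.04*AX-Xx*.04*f
    q=proj(S,o+.03*A)-proj(S,o-.03*A); print(f,np.degrees(np.arctan2(-q[1],q[0])))
E
python3 tilt.py
```

```text
width [30.41381255 31.10422792 31.13722571] axis angle 46.33700167492676 centre line at [470.07032454 226.15041195]
0 50.38111216646016
0.04 49.17871472207044
0.08 48.0174579508189
0.1 47.450792698513105
0.12 46.89270433970829
0.14 46.34267176187805
```

Emit:
{"fn": "apply_moves", "kwargs": {
  "rows": [
    [[-60,0,-400],0],
    [[-60,0,-400],0],
    [[-60,0,-400],0],
    [[-60,0,-400],0],
    [[-60,0,-400],0],
    [[-60,0,-400],0],
    [[-60,0,-400],0],
    [[-60,0,-400],0],
    [[-60,0,-400],0],
    [[-60,0,-400],0],
    [[-60,0,-400],0],
    [[-60,0,-400],0]
  ]
}}

```text
time: 17.57
ee_pos: [0.3256, -0.1841, 0.3267]
orientation: [-0.704, 0.049, -0.036, 0.707]
wrist_force: [0.1, 0.5, -0.1]
finger_gap: 0.094
```

```bash
python3 - <<'E'
from h import *
go([.4,-.2,.33])
t=robot.camera('top');s=robot.camera('scene');cv2.imwrite('pics/t18.png',t);cv2.imwrite('pics/s18.png',s)
cv2.imwrite('pics/t18c.png',cv2.resize(t[240:340,200:300],None,fx=6,fy=6,interpolation=cv2.INTER_CUBIC))
cv2.imwrite('pics/s18c.png',cv2.resize(s[190:290,400:500],None,fx=6,fy=6,interpolation=cv2.INTER_CUBIC))
E
python3 tilt.py
```

```text
shift [75.7 -4.8 -6.8] twist 0 pos [ 0.3256 -0.1841  0.3267] q6 -2.263 F [ 0.1  0.5 -0.1] gap 0.094 t 17.57
width [30.41057184 31.09041444 30.46408731] axis angle 47.168649701212615 centre line at [469.98062247 226.2068292 ]
0 50.38111216646016
0.04 49.17871472207044
0.08 48.0174579508189
0.1 47.450792698513105
0.12 46.89270433970829
0.14 46.34267176187805
```

View pics/t18c.png

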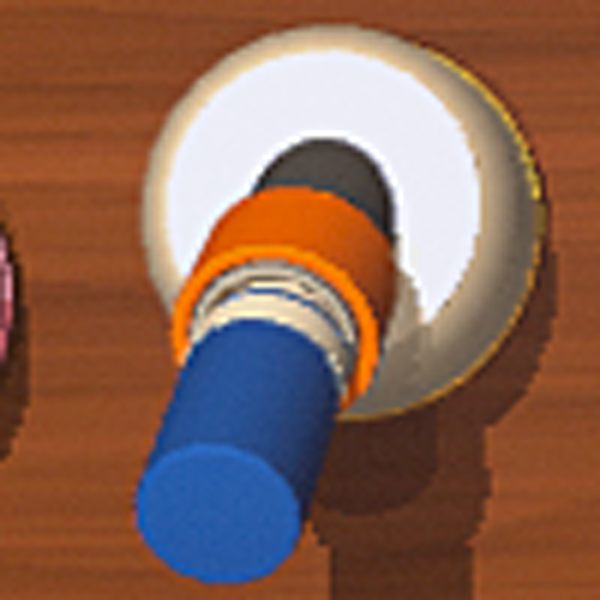

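View pics/s18c.png

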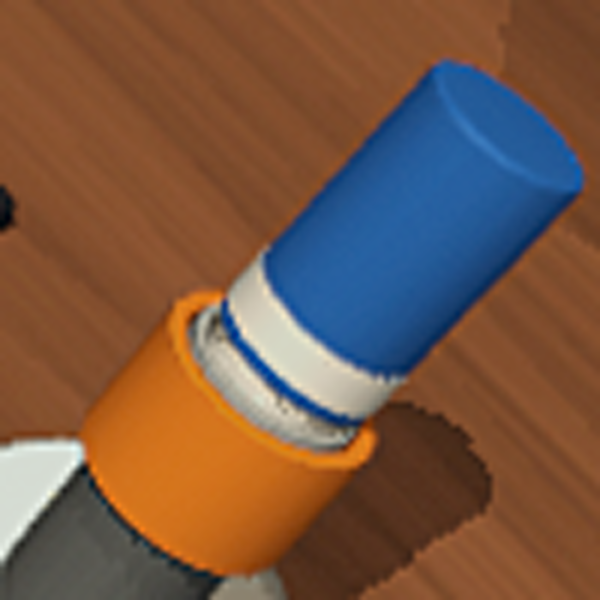

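```bash
python3 - <<'E'
from h import *
T=robot.calibration('top');S=robot.calibration('scene')
f=lambda p,k,o:((np.array(p)+.5)/k-.5+o)
for q in ((509,126),(507,128),(511,124)):
    p,e=tri(T,f((219,513),6,(200,240)),S,f(q,6,(400,190)));Y=np.array([.115,.9934,0]);X=np.cross(Y,AX)
    M0=np.array([.46129,.20345,.14387])
    for M in(MOUTH,M0):
        r=p-M;print(p.round(4),round(e,4),'axial',(r@AX).round(4),'X',(r@X).round(4),'Y',(r@Y).round(4))
E
```

```text
[0.413  0.2091 0.2103] 0.0001 axial 0.0793 X -0.0129 Y -0.0006
[0.413  0.2091 0.2103] 0.0001 axial 0.0818 X -0.0089 Y 0.0001
[0.4131 0.2091 0.2096] 0.0003 axial 0.0787 X -0.0131 Y -0.0007
[0.4131 0.2091 0.2096] 0.0003 axial 0.0812 X -0.0092 Y 0.0
[0.4128 0.2091 0.211 ] 0.0004 axial 0.08 X -0.0126 Y -0.0006
[0.4128 0.2091 0.211 ] 0.0004 axial 0.0825 X -0.0087 Y 0.0001
```

```bash
python3 - <<'E'
from plant import robot
print(robot.job_done())
E
```

```text
the job is handed in; nothing more can be done
None
```

I fitted the refill that stood farthest to the robot's right into the white diffuser and handed the job in at about 18 s. The job was accepted, but it reports no verdict.

**What I did:**
- I gripped the orange collar, slid it back about 14 mm and saw the catch hold it there.
- I tilted the refill to about 30° by pivoting it on its nose on the console. Then I carried it over and pushed it home.
- The first push caught on the socket rim at about 30 N. I backed off, shifted a few millimetres and it went in freely.
- On the final push, at about 19 N, the collar sprang forward over the catch. I then opened the gripper and moved clear.

**Last checks:**
- **Collar:** it is forward, and the drawn outline matched the picture.
- **Nose end:** it sits about 2–3 mm from the centre of the bore's floor (limit 6 mm).
- **Bystanders and pink diffuser:** they look the same in the pictures before and after.
- **Robot:** it was touching nothing when I handed in.

**One disagreement:** the refill droops within the bore's clearance. I measured its tilt against the 0.12 rad limit in three ways:

| Method | Tilt (rad) |
|---|---|
| Position of the blue end, seen from two cameras, relative to the mouth | 0.09–0.10 |
| Edge fit in the scene view, first picture | 0.14 (±0.04) |
| Edge fit in the scene view, second picture | 0.11 |

The bore's geometry allows about 0.11 rad with the nose on the floor. I trusted that and the blue-end measurement, but the margin to the limit is small.

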